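# Fit the inspection camera on its dovetail rail

## Task

Fit the loose camera carriage onto the dovetail rail of the inspection jig: slide it on from the open end with the ledge, its clamp knob on the side nearer the robot, and push it along until it bears firmly but gently on the tip of the stop screw. Leave it there and turn its clamp knob clockwise until the clamp is firmly tight, then let go. Do not ram the rail or the stop, and leave the other things on the bench alone.

Things in the scene. Friction and masses are not known exactly. Their poses are not given: they have to be found in the camera images.
- rail: the jig, fixed to the bench: dark steel base plate 240 (x) x 90 (y) x 12 mm thick with an aluminium dovetail rail along x. Origin: centre of the plate's underside; z up. Plate x -120 to -30 is a bare flat ledge to set the carriage on; the rail runs from x -30 to the far end, 14 high (top at z 26). +x: the way the carriage slides on; +y: the side nearer the robot, where the knob belongs
- rail_mouth (a point): foot of the rail's open end, on the plate's top, at jig x -30, z 12; axes as the jig's. The rail is 24 wide at its foot and widens upward, at about 60 degrees, to about 36; its first 12 mm taper in by 3 mm a side as a lead-in
- stop: stop block on the rail at jig x +86 to +106: dark steel, 26 (x) x 54 x 30 high (top 42 above the bench); origin: centre of its underside; axes as the jig's. A 12 mm steel screw stands out of its -x face, 21 above its underside; its end lies 19 to 31 before the origin, set by hand, not known. A weak sprung pin (under 1 N) stands 3 out of it. Home is on the screw end: 4 to 10 N is right, over 25 N too much
- camera (a point): centre of the black camera body (30 along x, 36 along y, 45 high) on the carriage, where it is held; 49.5 above the carriage's underside. x: along the slide; y: towards the knob; z up. Below it the deck, 64 (x) x 68 (y), has its top 27 above the underside; a round lens, 20 across, 14 long, looks out of the -y face. The carriage weighs 0.4 to 0.65 kg
- carriage_foot (a point): centre of the carriage's underside, between its two lips (outer width 68); axes as the camera's. The deck's end faces are at x -32 and +32. The lips stand on the bench, or on the jig's plate (this point then 12 above the bench). The undercut groove has about 1.1 mm play to each side of the rail and above it, so it goes on only from the rail's end
- clamp_pad: brass clamp pad in the carriage's +y lip, moved towards the rail by the knob, 3 mm for each rad; origin in the lip, at carriage x 0, y 22, 8 above the underside. The clamp is tight when the pad presses on the rail with more than 8 N
- knob_grip (a point): where to grip the clamp knob, on its upright axis, at carriage y +60, 55 above the carriage's underside. The knob is a black upright bar 34 long, 10 thick, from 33 to 63 above the underside, on a hub 26 across and 6 high (27 to 33) on the deck's ear. This frame turns with the knob: x runs along the bar
- knob (a joint): turn of the clamp knob in rad, growing clockwise seen from above; 0: bar along the carriage's x, clamp loose. It starts at 0 to 0.2, turns with a steady drag of about 0.13 N m, bites on the rail at about 0.9, where the drag grows, ends at 1.5, and stays where it is left

How it is judged:
By the outcome, as a careful person would: the job done as asked, in the order asked, and still so for the second after the job is handed in, with the robot touching nothing.
It also fails if it takes over 72 s, if anything falls off the work surface, if the arm or the gripper's body presses on something with over 40 N, if the wrist force passes 120 N, or if a joint passes its speed limit or range.

## Robot

A 6-joint arm with a two-finger parallel gripper is mounted at the origin on the work surface. World frame = base frame: x ahead of the robot, y to its left, z up, the work surface at z = 0. Lengths are in m, angles in degrees, forces in N, time in s.
With the tool pointing down it reaches from about 0.4 to 0.825 m from the base axis. Payload 7 kg.
Tool frame: the origin (TCP) lies at the very end of the fingers, on their centre line; the grasp point (between the pads) lies 19 mm behind it (ctrl.hold_point_z is the distance from the TCP to the grasp point, in m); z points along the fingers, y is the line along which they close (so a half turn about z gives the same grasp; the last joint's range is limited). The gripper opens to 88 mm and grips with 3 to 60 N. Pads are 19 mm wide; open, the fingers measure 130 mm over their backs; the gripper's body (78 mm by 193 mm) begins 47 mm behind the grasp point.
Start: joints at [90.533, 20.546, 0.682, 0, -70.136, -16.507], TCP at [0.186, 0.649, 0.227] pointing down, gripper open.
Joint ranges: [-176.03, 176.03], [-82.01, 121.73], [-58.28, 71.71], [-173.87, 95.51], [-174.79, -0.11], [-173.66, 173.66]. Speed limits (degrees/s): [136.94, 136.94, 172.46, 180, 180, 180].

## Interface

Orientations are given as [roll, pitch, yaw] about the fixed x, y, z axes, in that order (R = Rz(yaw) Ry(pitch) Rx(roll)).
In Python, from plant import sensors, viewer, workorder, ctrl gives the robot as it stands.
- The arm moves only by the shell command python3 -m pendant 'ROWS'. ROWS is JSON, a list of rows, each a list of 3 entries, a list of its own where there are three numbers: the opening, from -1 (shut) to 1 (fully open), so that 0 is half open, then the shift along the tool's x, y, z in m, then the turn, a rotation vector about the tool's x, y, z in degrees. A call has 1 to 10 rows; each row is the pose to reach, as a shift and turn from the pose commanded when the call began, along the tool's axes at that moment; what a row does not reach only later rows make up. A row lasts 1/12 s, in which the tool goes at most 41.7 mm and 7.16 degrees, less where a joint would pass 70% of its speed; a pose out of reach is approached as far as the arm can. A call with a gripper value outside its range is refused whole. The fingers move at their own pace and stop on an object; the grip force is fixed at half the most. Time passes only in rows, so rows that repeat a pose let the fingers close. It gives the time, the measured TCP pose, the force, the opening and the grip force at its end, in the units of the state.
- sensors.get_obs(): the state, without advancing time (a new reading comes with each control period).
- viewer.snapshot(name): name is "scene" or "top" or "wrist"; returns the picture (384x512x3 uint8, red, green, blue); there is no depth.
- viewer.camera_params(name): a dict with "fx", "fy", "cx", "cy" (pixels), "extrinsics" (4x4, takes a point from world to camera coordinates). Camera axes: x right, y up, looking along -z (the intrinsics and any distortion apply to the point x, -y, -z); pixel columns grow to the right and rows downward; lengths in m; the calibration is good to about 2 mm. A picture is of the moment at which its call begins: read the wrist's pose just before it. camera_params takes no time and is no camera call; for the wrist camera it gives the pose at the moment of the call.
- workorder.close_job(): hands the job in; it is judged then, once.
The state is a dict: "clock": time; "joint_pos": joint angles; "qvel": joint speeds; "tau": joint torques, N m; "tool_pos": TCP position; "orientation": TCP orientation; "force": force on the tool from outside, world axes, zero at the start; "moment": the same for the moment, N m; "opening": finger opening in m; "gripper_force": force on a finger pad.
Only numpy, scipy, OpenCV 4.12 (cv2) and the standard library are available. Lean on these libraries where they do the work, as an engineer would, in place of code of your own. Each camera call takes 0.05 s, during which the arm holds its last target. There are 200 camera calls.

## Working session

There is one attempt and no reset: what is moved stays moved. The work goes in short steps, Python scripts to look and compute and a shell command to move; the robot and the scene stay as the last step left them, time stands still between calls to the robot, and variables do not carry over. Pictures are saved under pics/ and viewed, at most 10 in all, crops included, and the job is handed in when it is done.

```bash
ls; mkdir -p pics
python3 - <<'E'
from plant import sensors, viewer, workorder, ctrl
import cv2,numpy as np
print(sensors.get_obs(), ctrl.hold_point_z)
a=viewer.snapshot("scene");b=viewer.snapshot("top")
cv2.imwrite("pics/scene.png",a[...,::-1]);cv2.imwrite("pics/top.png",b[...,::-1])
for n in("scene","top","wrist"):print(n,viewer.camera_params(n))
E
```

```text
pics
{'clock': 0.0, 'joint_pos': array([ 9.05343154e+01,  2.05899292e+01,  6.32771251e-01, -1.93333676e-02,
       -7.01367968e+01, -1.65084501e+01]), 'qvel': array([ 0.05949033, -0.13645684,  0.0241865 ,  0.05196855, -0.00114329,
       -0.04109739]), 'tau': array([-2.31169741e-05, -5.82719135e+01,  2.93046659e+01,  6.99694633e+00,
        6.94145914e-03, -1.62413630e-04]), 'tool_pos': array([0.18564105, 0.64844627, 0.22563456]), 'orientation': array([ 1.79904753e+02, -9.27490038e-03, -1.59807109e+01]), 'force': array([-0.65354875, -1.01357182,  1.0131772 ]), 'moment': array([-0.07081269,  0.05337858,  0.01711009]), 'gripper_force': 0.0, 'opening': 0.08791537360905771} 0.0188
scene {'fx': 371.9886447180202, 'fy': 371.9886447180202, 'cx': 250.750353094086, 'cy': 189.99412476054357, 'extrinsics': array([[ 0.55710184,  0.83042286, -0.00595126, -0.2356703 ],
       [-0.59440281,  0.40374827,  0.69546577,  0.29182959],
       [ 0.57993348, -0.38390781,  0.71853459, -1.24820351],
       [ 0.        ,  0.        ,  0.        ,  1.        ]])}
top {'fx': 468.08196008011174, 'fy': 468.08196008011174, 'cx': 255.90637820156314, 'cy': 182.25062764365384, 'extrinsics': array([[-0.02857873, -0.99958272, -0.00420077, -0.04459282],
       [ 0.97496643, -0.0288015 ,  0.22047888, -0.52956474],
       [-0.22050787,  0.00220539,  0.9753827 , -1.03994917],
       [ 0.        ,  0.        ,  0.        ,  1.        ]])}
wrist {'fx': 313.3651115695026, 'fy': 313.3651115695026, 'cx': 261.09414829646363, 'cy': 195.96586035228452, 'extrinsics': array([[-0.27614485, -0.96111536,  0.00113756,  0.67486347],
       [ 0.92939936, -0.26733348, -0.25445952,  0.03262589],
       [ 0.24486906, -0.06921044,  0.96708276, -0.38915929],
       [ 0.        ,  0.        ,  0.        ,  1.        ]])}
```

View pics/scene.png

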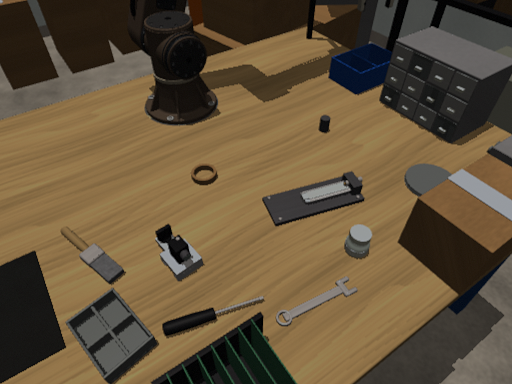

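View pics/top.png

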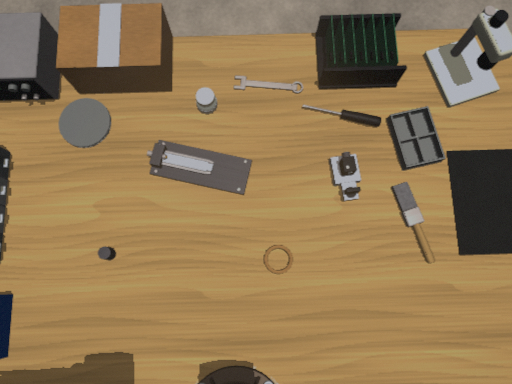

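```bash
cat > h.py <<'E'
import numpy as np,cv2
from plant import sensors, viewer
from scipy.spatial.transform import Rotation as R
def ray(P,u,v,z):
    E=np.array(P["extrinsics"]);Rm=E[:3,:3];c=-Rm.T@E[:3,3]
    d=Rm.T@np.array([(u-P["cx"])/P["fx"],-(v-P["cy"])/P["fy"],-1])
    return c+d*(z-c[2])/d[2]
def proj(P,p):
    E=np.array(P["extrinsics"]);q=E[:3,:3]@np.array(p)+E[:3,3]
    return P["cx"]+P["fx"]*q[0]/-q[2],P["cy"]-P["fy"]*q[1]/-q[2]
def tool():
    o=sensors.get_obs();return o,R.from_euler("xyz",o["orientation"],degrees=True).as_matrix()
def jig2w(J,p):  # J=(x,y,yaw deg) of frame
    a=np.radians(J[2]);c,s=np.cos(a),np.sin(a)
    return np.array([J[0]+c*p[0]-s*p[1],J[1]+s*p[0]+c*p[1],p[2]])
E
python3 - <<'E'
from h import *
P=viewer.camera_params("top");a=cv2.imread("pics/top.png")
g=a.max(2)
m=((g<95)&(a.max(2).astype(int)-a.min(2)<30)).astype(np.uint8)
m[:, :140]=0;m[:,265:]=0;m[:130]=0;m[205:]=0
m=cv2.morphologyEx(m,cv2.MORPH_CLOSE,np.ones((15,15)))
c=max(cv2.findContours(m,0,2)[0],key=cv2.contourArea)
r=cv2.minAreaRect(c);print(r)
for q in cv2.boxPoints(r):print(q,ray(P,*q,.012))
for n,u,v,z in(("cam",347,157,.072),("knob",351,191,.063),("jigc",200,167,.012)):print(n,ray(P,u,v,z))
big=np.hstack([cv2.resize(a[130:210,140:265],None,fx=4,fy=4,interpolation=2)[:320,:400],cv2.resize(a[140:210,320:375],None,fx=5,fy=5,interpolation=2)[:320].copy() if 0 else cv2.resize(a[140:210,310:390],(366,320),interpolation=2)])
cv2.imwrite("pics/big.png",cv2.resize(big,(766,320)))
E
```

```text
((198.65884399414062, 166.53529357910156), (99.57108306884766, 34.60041046142578), 12.528807640075684)
[146.3059  172.62352] [0.57096736 0.20925985 0.012     ]
[153.81178 138.84706] [0.6576796  0.19245345 0.012     ]
[251.0118  160.44707] [ 0.59437844 -0.04952682  0.012     ]
[243.5059  194.22353] [ 0.50966505 -0.02900156  0.012     ]
cam [ 0.57950668 -0.27527622  0.072     ]
knob [ 0.49974298 -0.28055757  0.063     ]
jigc [0.58135916 0.07687586 0.012     ]
```

View pics/big.png

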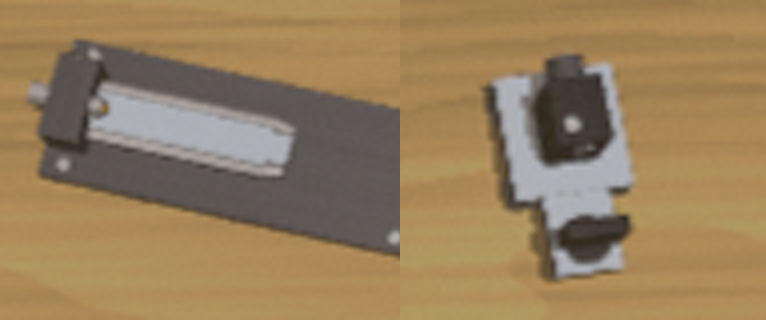

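```bash
cat >> h.py <<'E'
def go(x,y,z,yaw):
    o,T=tool();D=np.array([x,y,z])-o["tool_pos"]
    G=R.from_euler("xyz",[180,0,yaw],degrees=True).as_matrix()
    print("shift mm",np.round(T.T@D*1000,1),"turn",np.round(R.from_matrix(T.T@G).as_rotvec(degrees=True),2))
def st():
    o=sensors.get_obs()
    for k in("clock","tool_pos","orientation","force","moment","opening","gripper_force"):print(k,np.round(o[k],4))
E
python3 - <<'E'
from h import *
go(.50,.25,.225,-16)
E=viewer.camera_params("wrist")["extrinsics"];c=-E[:3,:3].T@E[:3,3]
o,T=tool();print("cam in tool",T.T@(c-o["tool_pos"]),T.T@-E[2,:3])
E
```

```text
shift mm [411.9 296.6   1.2] turn [ 0.09 -0.01  0.02]
cam in tool [ 0.06814169 -0.00044374 -0.15814978] [-2.54603094e-01 -5.83299833e-04  9.67045461e-01]
```

```bash
python3 -m pendant '[[1,[0.412,0.297,0],[0,0,0]],[1,[0.412,0.297,0],[0,0,0]],[1,[0.412,0.297,0],[0,0,0]],[1,[0.412,0.297,0],[0,0,0]],[1,[0.412,0.297,0],[0,0,0]],[1,[0.412,0.297,0],[0,0,0]],[1,[0.412,0.297,0],[0,0,0]],[1,[0.412,0.297,0],[0,0,0]],[1,[0.412,0.297,0],[0,0,0]],[1,[0.412,0.297,0],[0,0,0]]]'; python3 -c "
from h import *
go(.55,.08,.225,-16)"
```

```text
clock: 0.93
tool_pos: [0.4443, 0.3197, 0.2265]
orientation: [180.0, 0.0, -16.0]
force: [0.4, 0.9, -0.1]
opening: 0.0875
gripper_force: 0.0
shift mm [167.5 201.4   1.5] turn [0.   0.01 0.05]
```

```bash
python3 -m pendant '[[1,[0.1675,0.201,0],[0,0,0]],[1,[0.1675,0.201,0],[0,0,0]],[1,[0.1675,0.201,0],[0,0,0]],[1,[0.1675,0.201,0],[0,0,0]],[1,[0.1675,0.201,0],[0,0,0]],[1,[0.1675,0.201,0],[0,0,0]],[1,[0.1675,0.201,0],[0,0,0]],[1,[0.1675,0.201,0],[0,0,0]]]'
python3 - <<'E'
from h import *
import json
st()
P=viewer.camera_params("wrist");a=viewer.snapshot("wrist")
cv2.imwrite("pics/w1.png",a[...,::-1])
P["extrinsics"]=P["extrinsics"].tolist();json.dump(P,open("w1.json","w"))
go(.54,-.277,.225,3)
E
```

```text
clock: 1.6
tool_pos: [0.5499, 0.0793, 0.226]
orientation: [179.9, 0.0, -16.2]
force: [-0.5, -0.4, 1.0]
opening: 0.0874
gripper_force: 0.0
clock 1.6
tool_pos [0.5499 0.0793 0.226 ]
orientation [ 1.799449e+02  4.690000e-02 -1.621030e+01]
force [-0.4692 -0.423   0.9839]
moment [ 0.0894 -0.0193  0.0016]
opening 0.0874
gripper_force 0.0
shift mm [ 90.5 346.2   1.1] turn [  0.03   0.06 -19.16]
```

View pics/w1.png

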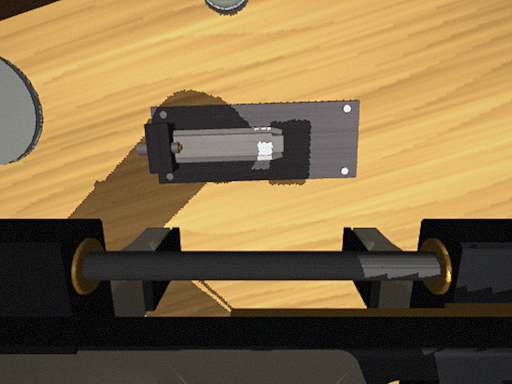

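Run:
```python
from h import *
import json
P=json.load(open("w1.json"));a=cv2.imread("pics/w1.png")
h=cv2.cvtColor(a,cv2.COLOR_BGR2HSV)
s=(h[...,1]<75).astype(np.uint8)
s[:85]=0;s[200:]=0;s[:,:130]=0;s[:,375:]=0
s=cv2.morphologyEx(s,cv2.MORPH_OPEN,np.ones((7,7)));s=cv2.morphologyEx(s,cv2.MORPH_CLOSE,np.ones((9,9)))
c=max(cv2.findContours(s,0,1)[0],key=cv2.contourArea)[:,0,:]
W=np.array([ray(P,u+0.0,v+0.0,.012)[:2] for u,v in c])
r=cv2.minAreaRect((W*1000).astype(np.float32));print(r)
# long edges by line fit
for name,sel in(("far",(c[:,1]<125)&(c[:,0]>190)&(c[:,0]<345)),("near",(c[:,1]>165)&(c[:,0]>190)&(c[:,0]<345)),("right",(c[:,0]>340)&(c[:,1]>115)&(c[:,1]<165))):
    l=cv2.fitLine((W[sel]*1000).astype(np.float32),cv2.DIST_HUBER,0,.01,.01).ravel();print(name,l,np.degrees(np.arctan2(l[1],l[0])),sel.sum())
for n,u,v,z in(("screwTopL/stop",175,148,.033),("bolts",348,109,.012),("",345,171,.012),("",163,115,.012),("",170,176,.012)):print(n,ray(P,u,v,z))
print("rail mouth",ray(P,283,144,.026))
b=cv2.resize(a[90:195,125:370],None,fx=3.2,fy=3.2,interpolation=2);cv2.imwrite("pics/w1b.png",b)
```

```text
((587.725830078125, 86.71283721923828), (259.78802490234375, 88.8166275024414), 75.59823608398438)
far [2.4762775e-01 9.6885526e-01 6.2372925e+02 5.0660130e+01] 75.66282 154
near [2.5143653e-01 9.6787381e-01 5.4036169e+02 7.7391678e+01] 75.43746 154
right [ 9.7025740e-01 -2.4207546e-01  5.5029449e+02 -3.7219463e+01] -14.009069 49
screwTopL/stop [0.60644712 0.16312105 0.033     ]
bolts [ 0.592185   -0.03619517  0.012     ]
 [ 0.52277098 -0.01749445  0.012     ]
 [0.64521684 0.16938332 0.012     ]
 [0.57598066 0.18671053 0.012     ]
rail mouth [0.57625654 0.04621961 0.026     ]
```

View pics/w1b.png

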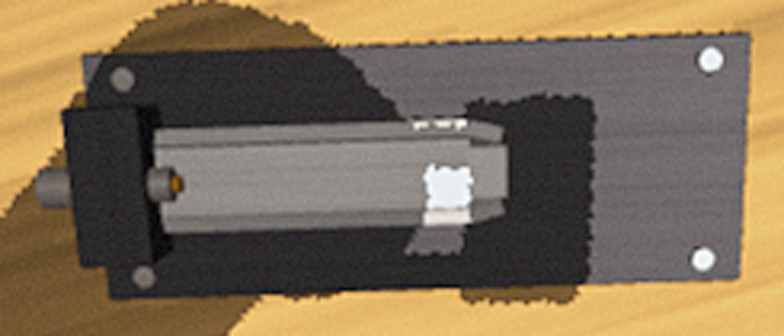

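```bash
python3 -m pendant '[[1,[0.0905,0.346,0],[0,0,-19.2]],[1,[0.0905,0.346,0],[0,0,-19.2]],[1,[0.0905,0.346,0],[0,0,-19.2]],[1,[0.0905,0.346,0],[0,0,-19.2]],[1,[0.0905,0.346,0],[0,0,-19.2]],[1,[0.0905,0.346,0],[0,0,-19.2]],[1,[0.0905,0.346,0],[0,0,-19.2]],[1,[0.0905,0.346,0],[0,0,-19.2]],[1,[0.0905,0.346,0],[0,0,-19.2]],[1,[0.0905,0.346,0],[0,0,-19.2]]]'
python3 - <<'E'
from h import *
import json
st()
P=viewer.camera_params("wrist");a=viewer.snapshot("wrist")
cv2.imwrite("pics/w2.png",a[...,::-1])
P["extrinsics"]=P["extrinsics"].tolist();json.dump(P,open("w2.json","w"))
E
```

```text
clock: 2.48
tool_pos: [0.5408, -0.2785, 0.2258]
orientation: [180.0, 0.1, 3.1]
force: [1.2, 0.2, -0.9]
opening: 0.0875
gripper_force: 0.0
clock 2.4833
tool_pos [ 0.5408 -0.2785  0.2258]
orientation [1.799768e+02 7.380000e-02 3.077900e+00]
force [ 1.2476  0.1845 -0.9237]
moment [ 0.0759 -0.0215 -0.0106]
opening 0.0875
gripper_force 0.0
```

View pics/w2.png

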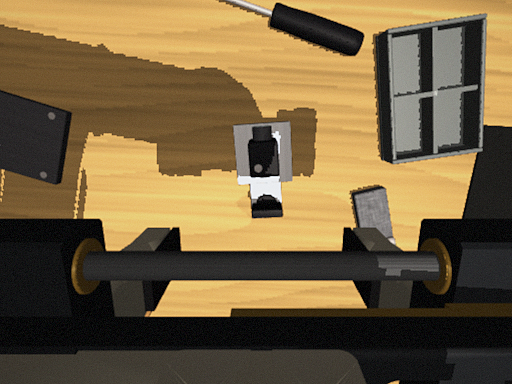

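Run:
```python
from h import *
import json
P=json.load(open("w2.json"));a=cv2.imread("pics/w2.png")
h=cv2.cvtColor(a,cv2.COLOR_BGR2HSV)
s=((h[...,1]<70)).astype(np.uint8)
s[:112]=0;s[222:]=0;s[:,:222]=0;s[:,305:]=0
s=cv2.morphologyEx(s,cv2.MORPH_OPEN,np.ones((3,3)))
L=[];Rr=[]
for v in range(112,222,4):
    x=np.where(s[v])[0]; print(v,(x.min(),x.max()) if len(x) else None,end=" ")
for v in range(130,176):
    x=np.where(s[v])[0];L.append(ray(P,x.min()-.5,v,.027)[:2]);Rr.append(ray(P,x.max()+.5,v,.027)[:2])
for n,q in(("L",L),("R",Rr)):
    l=cv2.fitLine((np.array(q)*1000).astype(np.float32),cv2.DIST_HUBER,0,.01,.01).ravel();print("\n",n,l,np.degrees(np.arctan2(-l[1],-l[0])) )
cols=[240,246,284,288]
for u in cols:
    y=np.where(s[:,u])[0];print(u,y.min(),y.max(),ray(P,u,y.min()-.5,.027)[:2],ray(P,u,y.max()+.5,.027)[:2])
cv2.imwrite("pics/w2b.png",cv2.resize(a[110:225,215:315],None,fx=5,fy=5,interpolation=2))
```

```text
112 None 116 None 120 None 124 (np.int64(240), np.int64(289)) 128 (np.int64(233), np.int64(290)) 132 (np.int64(233), np.int64(290)) 136 (np.int64(234), np.int64(290)) 140 (np.int64(234), np.int64(290)) 144 (np.int64(234), np.int64(290)) 148 (np.int64(235), np.int64(290)) 152 (np.int64(235), np.int64(291)) 156 (np.int64(235), np.int64(291)) 160 (np.int64(236), np.int64(291)) 164 (np.int64(236), np.int64(291)) 168 (np.int64(237), np.int64(291)) 172 (np.int64(237), np.int64(291)) 176 (np.int64(238), np.int64(291)) 180 (np.int64(237), np.int64(291)) 184 (np.int64(239), np.int64(280)) 188 (np.int64(250), np.int64(280)) 192 (np.int64(250), np.int64(280)) 196 (np.int64(251), np.int64(281)) 200 (np.int64(251), np.int64(281)) 204 (np.int64(252), np.int64(254)) 208 None 212 (np.int64(253), np.int64(281)) 216 (np.int64(253), np.int64(279)) 220 None 
 L [ 9.9191660e-01  1.2689161e-01  5.7200940e+02 -2.4565948e+02] -172.70999

 R [ 9.94181633e-01  1.07716836e-01  5.65991333e+02 -3.10824036e+02] -173.81628
240 124 184 [ 0.59677563 -0.25155283] [ 0.52743375 -0.25402405]
246 124 183 [ 0.59712736 -0.25820419] [ 0.52899657 -0.26096631]
284 122 180 [ 0.60151075 -0.3001762 ] [ 0.53489679 -0.30494941]
288 121 180 [ 0.60281998 -0.30452308] [ 0.53514225 -0.30959457]
```

View pics/w2b.png

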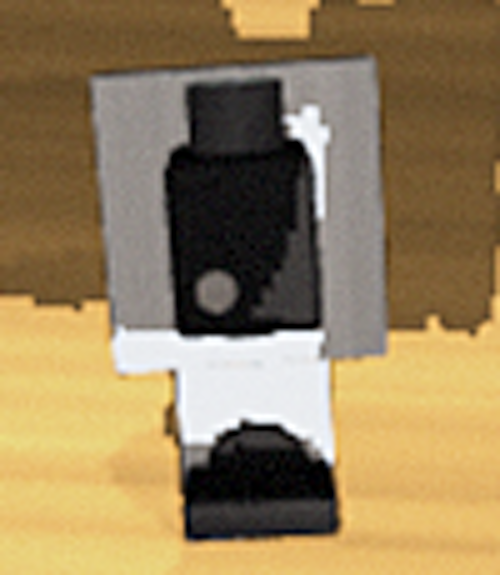

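```bash
python3 -c "
from h import *
go(.5655,-.2787,.11,6.7)"
```

```text
shift mm [ 24.6   3.5 115.7] turn [-0.02  0.07 -3.62]
```

```bash
python3 -m pendant '[[1,[0.0246,0.0035,0.04],[0,0,-3.6]],[1,[0.0246,0.0035,0.08],[0,0,-3.6]],[1,[0.0246,0.0035,0.116],[0,0,-3.6]],[1,[0.0246,0.0035,0.116],[0,0,-3.6]],[1,[0.0246,0.0035,0.116],[0,0,-3.6]]]'; python3 -c "
from h import *
go(.5655,-.2787,.034,6.7)"
```

```text
clock: 2.95
tool_pos: [0.565, -0.2757, 0.1093]
orientation: [-179.9, 0.3, 6.9]
force: [0.5, -0.7, 1.1]
opening: 0.0877
gripper_force: 0.0
shift mm [ 0.4  3.1 75.3] turn [-0.06  0.27  0.23]
```

```bash
python3 -m pendant '[[1,[0,0.002,0.025],[0,0,0]],[1,[0,0.002,0.05],[0,0,0]],[1,[0,0.002,0.065],[0,0,0]],[1,[0,0.002,0.075],[0,0,0]],[1,[0,0.002,0.075],[0,0,0]],[1,[0,0.002,0.075],[0,0,0]]]'; python3 -m pendant '[[-0.2,[0,0,0],[0,0,0]],[-0.5,[0,0,0],[0,0,0]],[-0.5,[0,0,0],[0,0,0]],[-0.5,[0,0,0],[0,0,0]],[-0.5,[0,0,0],[0,0,0]],[-0.5,[0,0,0],[0,0,0]],[-0.5,[0,0,0],[0,0,0]],[-0.5,[0,0,0],[0,0,0]]]'; python3 -c "
from h import *
st()"
```

```text
clock: 3.45
tool_pos: [0.5676, -0.2793, 0.0377]
orientation: [179.9, -0.1, 6.9]
force: [0.6, -0.1, -0.3]
opening: 0.0876
gripper_force: 0.0
clock: 4.12
tool_pos: [0.5661, -0.2794, 0.0355]
orientation: [-180.0, 0.0, 6.8]
force: [-0.8, 0.6, 0.7]
opening: 0.0399
gripper_force: 0.0
clock 4.1167
tool_pos [ 0.5661 -0.2794  0.0355]
orientation [-1.79998e+02  9.70000e-03  6.82480e+00]
force [-0.8432  0.5516  0.6809]
moment [-0.0757 -0.0505 -0.0109]
opening 0.0399
gripper_force 0.0
```

```bash
python3 -m pendant '[[-1,[0,0,0.001],[0,0,0]],[-1,[0,0,0.001],[0,0,0]],[-1,[0,0,0.001],[0,0,0]],[-1,[0,0,0.001],[0,0,0]],[-1,[0,0,0.001],[0,0,0]],[-1,[0,0,0.001],[0,0,0]]]'; python3 -m pendant '[[-1,[0,0,-0.01],[0,0,0]],[-1,[0,0,-0.03],[0,0,0]],[-1,[0,0,-0.06],[0,0,0]],[-1,[0,0,-0.06],[0,0,0]],[-1,[0,0,-0.06],[0,0,0]],[-1,[0,0,-0.06],[0,0,0]],[-1,[0,0,-0.06],[0,0,0]],[-1,[0,0,-0.06],[0,0,0]]]';  python3 - <<'E'
from h import *
import json
st()
P=viewer.camera_params("wrist");a=viewer.snapshot("wrist")
cv2.imwrite("pics/w3.png",a[...,::-1])
P["extrinsics"]=P["extrinsics"].tolist();json.dump(P,open("w3.json","w"))
E
```

```text
clock: 4.62
tool_pos: [0.5661, -0.2794, 0.0344]
orientation: [-180.0, 0.0, 6.8]
force: [0.9, -1.7, -2.3]
opening: 0.0297
gripper_force: 30.0
clock: 5.28
tool_pos: [0.5651, -0.279, 0.0932]
orientation: [-179.9, 0.1, 6.8]
force: [0.6, 0.0, -5.6]
opening: 0.0298
gripper_force: 30.0
clock 5.2833
tool_pos [ 0.5651 -0.279   0.0932]
orientation [-1.799397e+02  1.406000e-01  6.811600e+00]
force [ 0.627   0.0316 -5.6081]
moment [-0.0385 -0.0707 -0.0226]
opening 0.0298
gripper_force 29.9993
```

View pics/w3.png

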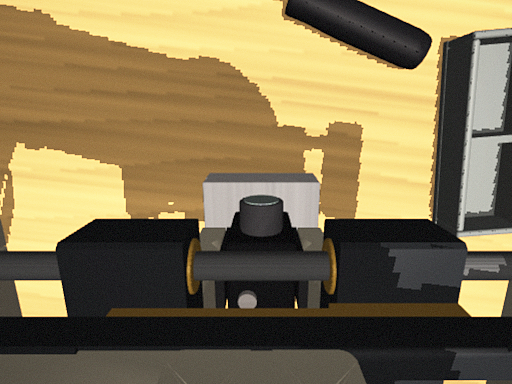

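Run:
```python
from h import *
import json
P=json.load(open("w3.json"));a=cv2.imread("pics/w3.png");g=cv2.cvtColor(a,6).astype(int)
print(g[165:195,215],g[165:195,308]); print(g[200,195:215],g[200,312:330])
o,T=tool()
for u,v in((215,181.5),(308,181.5),(204,205),(321,205)):print(T.T@(ray(P,u,v,.0858)-o["tool_pos"])*1000)
```

```text
[114 118 121 121 120 128 129 116 100  91  89  95  91  94  89  93  91 146
 192 189 194 190 187 192 185 188 186 191 192 189] [224 220 220 221 219 220 226 204 127  81  85  92  88  86  88  90  85 152
 186 191 191 187 193 190 188 190 190 185 190 189]
[144 143 145 143 142 142 146 127 125 178 196 186 190 191 190 190 193 188
 185 185] [190 188 189 184 185 189 179 143 128 134 131 128 132 134 135 133 133 132]
[ 32.67112129 -25.52950748   7.43212411]
[32.63877624 24.62506714  7.38675444]
[ 19.45736898 -32.09510754   7.46705371]
[19.42217262 32.26964879  7.40881572]
```

```bash
python3 -c "
from h import *
go(.5663,.0017,.093,-14.5)"
```

```text
shift mm [  34.3 -278.7    0.5] turn [-0.03  0.13 21.31]
```

```bash
python3 -m pendant '[[-1,[0.0017,-0.014,0],[0,0,1]],[-1,[0.006,-0.048,0],[0,0,4]],[-1,[0.0103,-0.084,0],[0,0,7]],[-1,[0.0147,-0.12,0],[0,0,10]],[-1,[0.019,-0.155,0],[0,0,13]],[-1,[0.0235,-0.19,0],[0,0,16]],[-1,[0.028,-0.225,0],[0,0,18.5]],[-1,[0.0315,-0.256,0],[0,0,20]],[-1,[0.0337,-0.274,0],[0,0,21]],[-1,[0.0343,-0.2787,0],[0,0,21.3]]]';python3 -m pendant '[[-1,[0,0,0],[0,0,0]],[-1,[0,0,0.01],[0,0,0]],[-1,[0,0,0.02],[0,0,0]],[-1,[0,0,0.02],[0,0,0]],[-1,[0,0,0.02],[0,0,0]]]'
python3 - <<'E'
from h import *
import json
st()
P=viewer.camera_params("wrist");a=viewer.snapshot("wrist")
cv2.imwrite("pics/w4.png",a[...,::-1])
P["extrinsics"]=P["extrinsics"].tolist();json.dump(P,open("w4.json","w"))
b=viewer.snapshot("top");cv2.imwrite("pics/t4.png",b[...,::-1]);c=viewer.snapshot("scene");cv2.imwrite("pics/s4.png",c[...,::-1])
go(.5663,.0017,.0464,-14.5)
m=np.zeros((600,800,3),np.uint8)
m[:384,:512]=a[...,::-1]
m[400:600,:400]=cv2.resize(b[120:210,130:310,::-1],(400,200),interpolation=2)
m[300:600,400:800]=cv2.resize(c[120:240,230:390,::-1],(400,300),interpolation=2)
cv2.imwrite("pics/m4.png",m)
E
```

```text
clock: 6.17
tool_pos: [0.5671, 0.0044, 0.0942]
orientation: [-180.0, 0.0, -14.4]
force: [-0.1, 0.0, -5.6]
opening: 0.0299
gripper_force: 30.0
clock: 6.58
tool_pos: [0.566, 0.0001, 0.0731]
orientation: [179.9, 0.1, -14.6]
force: [-0.4, 0.5, -6.2]
opening: 0.0299
gripper_force: 30.0
clock 6.5833
tool_pos [5.66e-01 1.00e-04 7.31e-02]
orientation [ 1.799036e+02  1.491000e-01 -1.455430e+01]
force [-0.3822  0.4744 -6.1639]
moment [-0.0754 -0.1124 -0.0362]
opening 0.0299
gripper_force 29.9992
shift mm [-1.2 -0.6 28.2] turn [ 0.01 -0.01 -0.02]
```

View pics/m4.png

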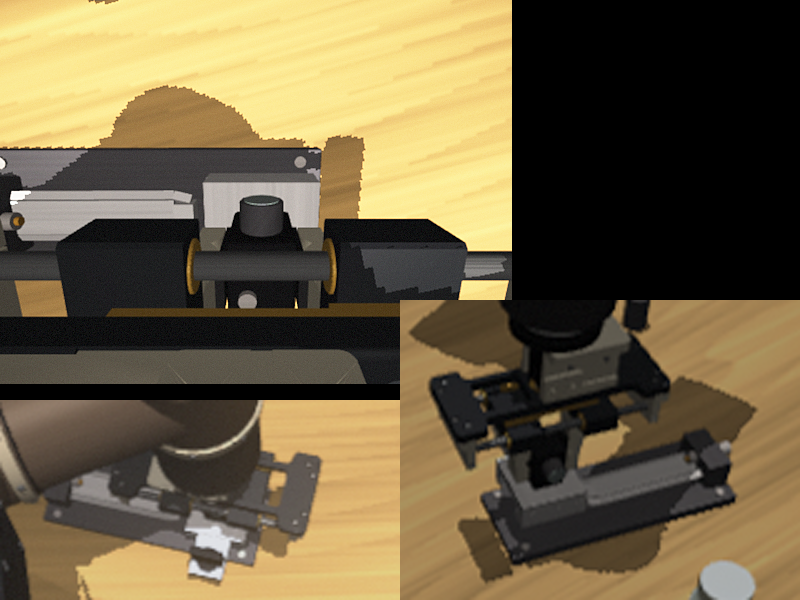

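Run:
```python
from h import *
import json
P=json.load(open("w4.json"));a=cv2.imread("pics/w4.png");g=cv2.cvtColor(a,6).astype(int)
for u in(110,140,160,215):print(u,g[140:245,u].tolist())
o,T=tool();tp=o["tool_pos"]
for u,v,z in((130,150,.012),(250,149.5,.012),(110,191,.026),(160,191,.026),(194,200,.026),(215,182,tp[2]-.0074),(12,221,.033)):print(u,v,np.round(T.T@(ray(P,u,v,z)-tp)*1000,1))
```

```text
110 [129, 135, 129, 128, 133, 124, 136, 109, 49, 36, 52, 62, 60, 59, 61, 62, 63, 63, 60, 59, 69, 63, 58, 61, 56, 57, 52, 66, 62, 61, 57, 59, 55, 60, 61, 59, 62, 56, 59, 61, 59, 58, 65, 62, 56, 58, 59, 55, 55, 50, 111, 172, 172, 179, 174, 173, 175, 176, 169, 118, 126, 178, 184, 181, 180, 179, 176, 174, 178, 181, 180, 174, 171, 173, 177, 182, 179, 189, 132, 17, 10, 13, 3, 18, 19, 10, 16, 14, 13, 22, 14, 19, 16, 20, 9, 17, 15, 11, 15, 10, 5, 16, 23, 29, 25]
140 [128, 136, 134, 130, 135, 135, 134, 101, 48, 28, 53, 63, 59, 66, 63, 63, 59, 56, 59, 64, 63, 61, 59, 58, 60, 66, 54, 62, 65, 59, 59, 54, 62, 62, 57, 63, 60, 56, 62, 58, 66, 57, 64, 60, 56, 56, 62, 58, 53, 45, 114, 165, 176, 175, 171, 174, 176, 174, 173, 116, 122, 179, 185, 182, 179, 177, 179, 177, 181, 179, 179, 173, 168, 171, 176, 182, 179, 190, 136, 21, 13, 17, 10, 12, 14, 3, 20, 14, 17, 13, 20, 17, 7, 8, 16, 13, 8, 17, 14, 14, 19, 14, 18, 32, 23]
160 [128, 129, 127, 120, 120, 122, 131, 107, 47, 37, 52, 58, 65, 60, 60, 63, 64, 63, 65, 64, 65, 63, 55, 54, 58, 60, 57, 62, 63, 64, 66, 53, 56, 58, 67, 63, 56, 58, 59, 57, 61, 64, 62
[... 258 characters left out ...]
, 15, 21, 26, 23]
215 [129, 117, 118, 119, 127, 126, 132, 101, 31, 36, 60, 68, 62, 63, 65, 63, 68, 65, 63, 59, 63, 66, 59, 62, 62, 59, 65, 60, 61, 61, 62, 62, 60, 81, 94, 86, 91, 92, 90, 86, 86, 85, 138, 184, 189, 187, 184, 186, 187, 185, 190, 189, 185, 184, 186, 187, 189, 183, 188, 185, 188, 183, 186, 182, 184, 183, 180, 188, 188, 184, 184, 183, 186, 184, 187, 182, 187, 183, 183, 184, 183, 183, 183, 181, 185, 189, 189, 141, 75, 92, 88, 96, 87, 97, 91, 86, 90, 91, 93, 91, 95, 105, 111, 102, 103]
130 150 [ 42.4 -90.6  62.6]
250 149.5 [42.6 -7.1 62.6]
110 191 [  16.6 -101.2   48.6]
160 191 [ 16.5 -67.6  48.6]
194 200 [ 10.2 -45.   48.6]
215 182 [ 31.7 -24.1   7.4]
12 221 [  -2.2 -165.7   41.6]
```

```bash
python3 -m pendant '[[-1,[0.0005,0,0.012],[0,0,0]],[-1,[0.0005,0,0.022],[0,0,0]],[-1,[0.0005,0,0.025],[0,0,0]],[-1,[0.0005,0,0.026],[0,0,0]],[-1,[0.0005,0,0.027],[0,0,0]],[-1,[0.0005,0,0.027],[0,0,0]]]';python3 -m pendant '[[-1,[0,0,0.0005],[0,0,0]],[-1,[0,0,0.001],[0,0,0]],[-1,[0,0,0.001],[0,0,0]]]'
```

```text
clock: 7.23
tool_pos: [0.5678, 0.0014, 0.0477]
orientation: [180.0, -0.0, -14.5]
force: [-0.5, -0.2, -5.5]
opening: 0.0301
gripper_force: 30.0
clock: 7.48
tool_pos: [0.5677, 0.0014, 0.0468]
orientation: [-180.0, -0.0, -14.5]
force: [-0.2, 0.5, -4.7]
opening: 0.0299
gripper_force: 30.0
```

```bash
python3 -m pendant '[[-1,[0,0,0.0005],[0,0,0]],[-1,[0,0,0.0005],[0,0,0]],[-1,[0,0,0.0005],[0,0,0]]]';python3 -m pendant '[[-1,[0,0,0.0005],[0,0,0]],[-1,[0,0,0.0005],[0,0,0]],[-1,[0,0,0.0005],[0,0,0]]]'
```

```text
clock: 7.73
tool_pos: [0.5678, 0.0014, 0.0463]
orientation: [-180.0, -0.0, -14.5]
force: [-0.7, 0.2, -3.5]
opening: 0.0298
gripper_force: 30.0
clock: 7.98
tool_pos: [0.5678, 0.0014, 0.0463]
orientation: [-180.0, -0.0, -14.5]
force: [-2.7, 0.8, 4.9]
opening: 0.0298
gripper_force: 30.0
```

```bash
python3 -m pendant '[[-1,[0,0,-0.0004],[0,0,0]],[-1,[0,-0.002,-0.0004],[0,0,0]],[-1,[0,-0.005,-0.0004],[0,0,0]],[-1,[0,-0.008,-0.0004],[0,0,0]],[-1,[0,-0.01,-0.0004],[0,0,0]],[-1,[0,-0.01,-0.0004],[0,0,0]]]'; python3 -m pendant '[[-1,[0,-0.002,0],[0,0,0]],[-1,[0,-0.004,0],[0,0,0]],[-1,[0,-0.006,0],[0,0,0]],[-1,[0,-0.006,0],[0,0,0]]]'; python3 -m pendant '[[-1,[0,-0.002,0],[0,0,0]],[-1,[0,-0.004,0],[0,0,0]],[-1,[0,-0.006,0],[0,0,0]],[-1,[0,-0.006,0],[0,0,0]]]'
```

```text
clock: 8.48
tool_pos: [0.5702, 0.0104, 0.0463]
orientation: [179.9, -0.0, -14.5]
force: [-1.7, -5.6, 3.9]
opening: 0.0299
gripper_force: 30.0
clock: 8.82
tool_pos: [0.5716, 0.0161, 0.0463]
orientation: [179.9, -0.0, -14.5]
force: [-2.0, -4.5, 4.9]
opening: 0.03
gripper_force: 30.0
clock: 9.15
tool_pos: [0.5731, 0.0219, 0.0463]
orientation: [179.9, 0.0, -14.5]
force: [-2.2, -5.6, 5.3]
opening: 0.03
gripper_force: 30.0
```

```bash
python3 -m pendant '[[-1,[0,0,-0.0004],[0,0,0]],[-1,[0,-0.002,-0.0005],[0,0,0]],[-1,[0,-0.004,-0.0005],[0,0,0]],[-1,[0,-0.005,-0.0005],[0,0,0]],[-1,[0,-0.005,-0.0005],[0,0,0]]]'; python3 -m pendant '[[-1,[0,-0.002,0],[0,0,0]],[-1,[0,-0.004,0],[0,0,0]],[-1,[0,-0.006,0],[0,0,0]],[-1,[0,-0.006,0],[0,0,0]]]'
```

```text
clock: 9.57
tool_pos: [0.5744, 0.0277, 0.0463]
orientation: [180.0, 0.0, -14.5]
force: [-1.1, -2.4, 0.4]
opening: 0.0295
gripper_force: 30.0
clock: 9.9
tool_pos: [0.576, 0.034, 0.0463]
orientation: [-180.0, -0.0, -14.5]
force: [-0.3, 0.4, -2.2]
opening: 0.03
gripper_force: 30.0
```

```bash
python3 -m pendant '[[-1,[0,-0.003,0],[0,0,0]],[-1,[0,-0.006,0],[0,0,0]],[-1,[0,-0.010,0],[0,0,0]],[-1,[0,-0.014,0],[0,0,0]],[-1,[0,-0.018,0],[0,0,0]],[-1,[0,-0.020,0],[0,0,0]],[-1,[0,-0.020,0],[0,0,0]]]'; python3 -m pendant '[[-1,[0,-0.003,0],[0,0,0]],[-1,[0,-0.007,0],[0,0,0]],[-1,[0,-0.012,0],[0,0,0]],[-1,[0,-0.017,0],[0,0,0]],[-1,[0,-0.022,0],[0,0,0]],[-1,[0,-0.025,0],[0,0,0]],[-1,[0,-0.025,0],[0,0,0]]]'
```

```text
clock: 10.48
tool_pos: [0.5811, 0.0535, 0.0464]
orientation: [-180.0, -0.0, -14.4]
force: [-1.4, -0.3, -4.3]
opening: 0.03
gripper_force: 30.0
clock: 11.07
tool_pos: [0.5874, 0.0777, 0.0464]
orientation: [-180.0, -0.0, -14.4]
force: [0.2, -0.1, -5.9]
opening: 0.0299
gripper_force: 30.0
```

```bash
python3 -m pendant '[[-1,[0,-0.003,0],[0,0,0]],[-1,[0,-0.006,0],[0,0,0]],[-1,[0,-0.010,0],[0,0,0]],[-1,[0,-0.014,0],[0,0,0]],[-1,[0,-0.018,0],[0,0,0]],[-1,[0,-0.022,0],[0,0,0]],[-1,[0,-0.024,0],[0,0,0]],[-1,[0,-0.025,0],[0,0,0]],[-1,[0,-0.025,0],[0,0,0]]]'
python3 - <<'E'
from h import *
P=viewer.camera_params("wrist");a=viewer.snapshot("wrist");cv2.imwrite("pics/w5.png",a[...,::-1])
g=cv2.cvtColor(a,7).astype(int)
h=cv2.cvtColor(a,cv2.COLOR_RGB2HSV);m=((h[...,1]>110)&(h[...,2]>60)&(h[...,0]>8)&(h[...,0]<28))
n,l,s,c=cv2.connectedComponentsWithStats(m[160:245,60:215].astype(np.uint8))
print([(s[i],c[i]+[60,160]) for i in range(1,n) if s[i][4]>5])
print("deck row 195",g[195,190:215]);print("row 221",g[221,100:212].tolist())
E
```

```text
clock: 11.82
tool_pos: [0.5933, 0.1013, 0.0464]
orientation: [180.0, 0.0, -14.5]
force: [-0.1, 0.3, -4.8]
opening: 0.0298
gripper_force: 30.0
[(array([   0,    0,   55,   81, 3010], dtype=int32), array([ 81.48172757, 191.37142857])), (array([130,  79,  10,   6,  45], dtype=int32), array([194.35555556, 241.84444444]))]
deck row 195 [ 53  60  64  57  58  62  58  57  58  56  56  57  41 110 184 193 184 189
 189 190 192 188 186 185 184]
row 221 [20, 21, 27, 13, 20, 4, 17, 19, 11, 9, 9, 14, 13, 6, 10, 10, 18, 16, 16, 22, 13, 10, 16, 23, 6, 19, 22, 18, 20, 10, 12, 16, 13, 20, 20, 19, 18, 17, 15, 14, 19, 17, 24, 20, 18, 10, 22, 18, 21, 14, 19, 20, 17, 17, 9, 10, 16, 12, 16, 15, 16, 19, 16, 15, 17, 16, 4, 17, 11, 18, 16, 19, 1, 10, 18, 13, 10, 13, 21, 15, 15, 18, 18, 20, 14, 13, 17, 12, 10, 18, 9, 11, 18, 13, 18, 11, 7, 1, 79, 165, 189, 180, 180, 183, 179, 175, 184, 187, 187, 184, 184, 189]
```

```bash
python3 -m pendant '[[-1,[0,-0.002,0],[0,0,0]],[-1,[0,-0.004,0],[0,0,0]],[-1,[0,-0.006,0],[0,0,0]],[-1,[0,-0.008,0],[0,0,0]],[-1,[0,-0.01,0],[0,0,0]],[-1,[0,-0.01,0],[0,0,0]]]'; python3 -m pendant '[[-1,[0,-0.001,0],[0,0,0]],[-1,[0,-0.002,0],[0,0,0]],[-1,[0,-0.003,0],[0,0,0]],[-1,[0,-0.004,0],[0,0,0]],[-1,[0,-0.005,0],[0,0,0]],[-1,[0,-0.005,0],[0,0,0]]]'
python3 - <<'E'
from h import *
P=viewer.camera_params("scene");a=viewer.snapshot("scene")
b=cv2.resize(a[130:230,250:390,::-1],(784,560),interpolation=2);cv2.imwrite("pics/s5.png",b)
E
```

```text
clock: 12.37
tool_pos: [0.596, 0.1112, 0.0465]
orientation: [-180.0, -0.0, -14.5]
force: [-0.2, 0.4, -5.1]
opening: 0.0299
gripper_force: 30.0
clock: 12.87
tool_pos: [0.5972, 0.1158, 0.0465]
orientation: [-180.0, -0.0, -14.5]
force: [-0.2, -0.3, -5.8]
opening: 0.0297
gripper_force: 30.0
```

View pics/s5.png

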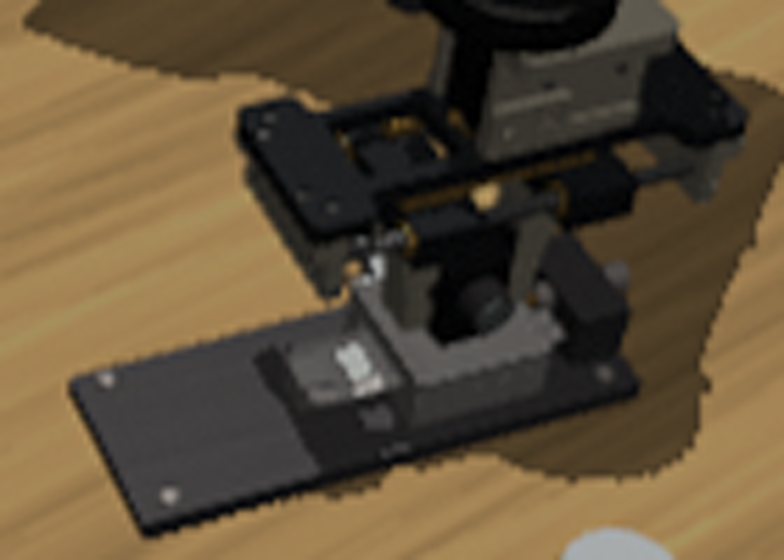

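```bash
for i in 1 2; do :; done; python3 -m pendant '[[-1,[0,-0.0005,0],[0,0,0]],[-1,[0,-0.001,0],[0,0,0]],[-1,[0,-0.0015,0],[0,0,0]],[-1,[0,-0.002,0],[0,0,0]]]'; python3 -m pendant '[[-1,[0,-0.0005,0],[0,0,0]],[-1,[0,-0.001,0],[0,0,0]],[-1,[0,-0.0015,0],[0,0,0]],[-1,[0,-0.002,0],[0,0,0]]]'
```

```text
clock: 13.25
tool_pos: [0.5976, 0.1176, 0.0465]
orientation: [-180.0, -0.0, -14.5]
force: [0.6, 0.1, -5.5]
opening: 0.0299
gripper_force: 30.0
clock: 13.58
tool_pos: [0.5981, 0.1195, 0.0465]
orientation: [-180.0, 0.0, -14.5]
force: [0.0, 0.1, -5.0]
opening: 0.03
gripper_force: 30.0
```

```bash
python3 -m pendant '[[-1,[0,-0.0005,0],[0,0,0]],[-1,[0,-0.001,0],[0,0,0]],[-1,[0,-0.0015,0],[0,0,0]]]'; python3 -c "
from h import *
st()"
```

```text
clock: 13.83
tool_pos: [0.5985, 0.121, 0.0465]
orientation: [180.0, -0.0, -14.5]
force: [-0.1, 0.4, -5.5]
opening: 0.0299
gripper_force: 30.0
clock 13.8333
tool_pos [0.5985 0.121  0.0465]
orientation [ 1.79999e+02 -1.00000e-03 -1.44691e+01]
force [-0.1485  0.3981 -5.4785]
moment [-0.0028 -0.0483  0.0285]
opening 0.0299
gripper_force 29.9991
```

```bash
python3 -m pendant '[[-1,[0,-0.0005,0],[0,0,0]],[-1,[0,-0.001,0],[0,0,0]],[-1,[0,-0.0015,0],[0,0,0]]]';python3 -m pendant '[[-1,[0,-0.0005,0],[0,0,0]],[-1,[0,-0.001,0],[0,0,0]]]'; python3 -m pendant '[[-1,[0,-0.0005,0],[0,0,0]],[-1,[0,-0.001,0],[0,0,0]]]'
```

```text
clock: 14.08
tool_pos: [0.5989, 0.1224, 0.0465]
orientation: [-180.0, -0.0, -14.5]
force: [0.2, 0.4, -5.4]
opening: 0.03
gripper_force: 30.0
clock: 14.25
tool_pos: [0.5991, 0.1234, 0.0465]
orientation: [180.0, -0.0, -14.5]
force: [-0.8, 0.7, -5.2]
opening: 0.0297
gripper_force: 30.0
clock: 14.42
tool_pos: [0.5993, 0.1243, 0.0465]
orientation: [180.0, 0.0, -14.5]
force: [0.1, -0.4, -5.9]
opening: 0.0299
gripper_force: 30.0
```

```bash
python3 -m pendant '[[-1,[0,-0.0005,0],[0,0,0]],[-1,[0,-0.001,0],[0,0,0]]]'; python3 -m pendant '[[-1,[0,-0.0005,0],[0,0,0]],[-1,[0,-0.001,0],[0,0,0]]]'
```

```text
clock: 14.58
tool_pos: [0.5996, 0.1252, 0.0465]
orientation: [180.0, 0.0, -14.5]
force: [0.1, -0.8, -5.7]
opening: 0.03
gripper_force: 30.0
clock: 14.75
tool_pos: [0.5998, 0.1262, 0.0465]
orientation: [180.0, 0.0, -14.5]
force: [-0.1, -0.7, -6.1]
opening: 0.0301
gripper_force: 30.0
```

```bash
python3 -m pendant '[[-1,[0,-0.0005,0],[0,0,0]],[-1,[0,-0.0008,0],[0,0,0]]]'; python3 -m pendant '[[-1,[0,-0.0004,0],[0,0,0]],[-1,[0,-0.0008,0],[0,0,0]]]'
```

```text
clock: 14.92
tool_pos: [0.5999, 0.1269, 0.0464]
orientation: [180.0, 0.0, -14.5]
force: [0.1, -3.0, -4.5]
opening: 0.0299
gripper_force: 30.0
clock: 15.08
tool_pos: [0.5999, 0.127, 0.0465]
orientation: [179.9, 0.0, -14.5]
force: [0.3, -6.1, -3.3]
opening: 0.03
gripper_force: 30.0
```

```bash
python3 -m pendant '[[-1,[0,-0.0003,0],[0,0,0]],[-1,[0,-0.0006,0],[0,0,0]]]'; python3 -m pendant '[[-1,[0,-0.0003,0],[0,0,0]],[-1,[0,-0.0003,0],[0,0,0]]]'
```

```text
clock: 15.25
tool_pos: [0.5999, 0.127, 0.0465]
orientation: [179.9, 0.0, -14.5]
force: [0.7, -7.7, -2.6]
opening: 0.0297
gripper_force: 30.0
clock: 15.42
tool_pos: [0.5999, 0.127, 0.0465]
orientation: [179.9, 0.1, -14.5]
force: [0.8, -9.1, -1.8]
opening: 0.0298
gripper_force: 30.0
```

```bash
python3 -m pendant '[[-0.2,[0,0.0001,0],[0,0,0]],[0,[0,0.0001,0],[0,0,0]],[0,[0,0.0001,0],[0,0,0]],[0,[0,0.0001,0],[0,0,0]],[0,[0,0.0001,0],[0,0,0]]]'; python3 -m pendant '[[0,[0,0.0003,-0.01],[0,0,0]],[0,[0,0.0003,-0.04],[0,0,0]],[0,[0,0.0003,-0.08],[0,0,0]],[0,[0,0.0003,-0.11],[0,0,0]],[0,[0,0.0003,-0.11],[0,0,0]],[0,[0,0.0003,-0.11],[0,0,0]]]'
python3 - <<'E'
from h import *
P=viewer.camera_params("wrist");a=viewer.snapshot("wrist");cv2.imwrite("pics/w6.png",a[...,::-1])
import json;P["extrinsics"]=P["extrinsics"].tolist();json.dump(P,open("w6.json","w"))
o,T=tool();foot=np.array([.5999,.1270,.012])-.0018*np.array([.968,-.25,0]);k=foot-.060*np.array([.968,-.25,0]);print(foot,k)
go(k[0],k[1],.155,-105.5)
g=cv2.cvtColor(a,7).astype(int)
print([np.round(proj(P,k+[0,0,z]),1) for z in(0.051,)], [np.round(proj(P,foot+[0,0,z]),1) for z in(.027,.072)])
E
```

```text
clock: 15.83
tool_pos: [0.6009, 0.1291, 0.0469]
orientation: [-180.0, -0.1, -14.5]
force: [0.7, 0.4, 0.5]
opening: 0.0438
gripper_force: 0.0
clock: 16.33
tool_pos: [0.6017, 0.129, 0.1599]
orientation: [-179.8, -0.2, -14.5]
force: [-0.1, 0.2, -0.9]
opening: 0.044
gripper_force: 0.0
[0.5981576 0.12745   0.012    ] [0.5400776 0.14245   0.012    ]
shift mm [-62.1   1.7   2.9] turn [-1.600e-01  1.000e-02  9.103e+01]
[array([264.9, 265.8])] [array([264.9, 194.1]), array([265.3, 208.2])]
```

Run:
```python
from h import *
import json
P=json.load(open("w6.json"));a=cv2.imread("pics/w6.png");g=cv2.cvtColor(a,6).astype(int)
o,T=tool();k=np.array([.5982,.1275,.012])
ex=np.array([.25,.968,0]);ey=np.array([-.968,.25,0])
pr=lambda x,y,z:np.round(proj(P,k+x*ex+y*ey+[0,0,z]),1)
print("pred -y edge",pr(0,-.034,.027),pr(-.025,-.034,.027)," x edges at y-.025",pr(-.032,-.025,.027),pr(.032,-.025,.027),"y edge knob side",pr(.025,.034,.027),pr(-.025,.034,.027))
u=int(pr(-.025,-.034,.027)[0]);v0=int(pr(-.025,-.034,.027)[1]);print(u,v0-12,g[v0-12:v0+12,u].tolist())
u,v=pr(-.032,-.025,.027).astype(int);print(v,u-10,g[v,u-10:u+10].tolist())
u,v=pr(.032,-.025,.027).astype(int);print(v,u-10,g[v,u-10:u+10].tolist())
```

```text
pred -y edge [264.9 157.1] [293.  157.1]  x edges at y-.025 [300.5 167.1] [229.4 167.1] y edge knob side [238.3 228.8] [291.2 228.9]
293 145 [57, 60, 56, 114, 127, 95, 100, 80, 64, 83, 82, 75, 139, 184, 179, 176, 178, 180, 177, 179, 179, 184, 181, 177]
167 290 [189, 180, 181, 181, 177, 176, 185, 181, 176, 194, 179, 44, 50, 62, 60, 59, 57, 61, 56, 61]
167 219 [58, 39, 20, 20, 16, 40, 63, 60, 52, 49, 116, 190, 187, 185, 189, 186, 180, 181, 180, 188]
```

```bash
python3 -m pendant '[[-0.3,[-0.01,0,0],[0,0,7]],[-0.3,[-0.03,0.001,0.003],[0,0,14]],[-0.3,[-0.05,0.0017,0.003],[0,0,21]],[-0.3,[-0.06,0.0017,0.003],[0,0,28]],[-0.3,[-0.062,0.0017,0.003],[0,0,35]],[-0.3,[-0.062,0.0017,0.003],[0,0,42]],[-0.3,[-0.062,0.0017,0.003],[0,0,49]],[-0.3,[-0.062,0.0017,0.003],[0,0,56]],[-0.3,[-0.062,0.0017,0.003],[0,0,63]],[-0.3,[-0.062,0.0017,0.003],[0,0,70]]]'; python3 -m pendant '[[-0.3,[0,0,0],[0,0,7]],[-0.3,[0,0,0],[0,0,14]],[-0.3,[0,0,0],[0,0,21]],[-0.3,[0,0,0],[0,0,21]],[-0.3,[0,0,0],[0,0,21]],[-0.3,[0,0,0],[0,0,21]]]'; python3 -c "
from h import *
go(.5401,.1425,.1,-105.5)"
```

```text
clock: 17.22
tool_pos: [0.5391, 0.1418, 0.1523]
orientation: [179.9, -0.1, -84.8]
force: [0.0, -0.4, -0.5]
opening: 0.0308
gripper_force: 0.0
clock: 17.72
tool_pos: [0.5395, 0.1419, 0.1529]
orientation: [180.0, -0.1, -105.2]
force: [0.2, -0.2, -0.5]
opening: 0.0308
gripper_force: 0.0
shift mm [-0.7 -0.4 52.9] turn [ 0.05 -0.05  0.26]
```

```bash
python3 -m pendant '[[-0.3,[-0.0005,-0.0003,0.025],[0,0,0]],[-0.3,[-0.0005,-0.0003,0.05],[0,0,0]],[-0.3,[-0.0005,-0.0003,0.065],[0,0,0]],[-0.3,[-0.0005,-0.0003,0.073],[0,0,0]],[-0.3,[-0.0005,-0.0003,0.08],[0,0,0]],[-0.3,[-0.0005,-0.0003,0.08],[0,0,0]]]'
```

```text
clock: 18.22
tool_pos: [0.5399, 0.1423, 0.0724]
orientation: [179.9, -0.1, -105.4]
force: [-0.5, -0.5, 0.1]
opening: 0.0308
gripper_force: 0.0
```

```bash
python3 -m pendant '[[-0.3,[0,0,0.006],[0,0,0]],[-0.3,[0,0,0.012],[0,0,0]],[-0.3,[0,0,0.018],[0,0,0]],[-0.3,[0,0,0.022],[0,0,0]],[-0.3,[0,0,0.022],[0,0,0]],[-0.3,[0,0,0.022],[0,0,0]]]'; python3 -c "
from h import *
go(.5401,.1425,.05,-105.5)"
```

```text
clock: 18.72
tool_pos: [0.5402, 0.1425, 0.0513]
orientation: [180.0, -0.0, -105.5]
force: [0.3, -0.2, 0.6]
opening: 0.0305
gripper_force: 0.0
shift mm [0.  0.1 1.3] turn [ 0.01 -0.02  0.03]
```

Close on the bar.

```bash
python3 -m pendant '[[-0.6,[0,0,0],[0,0,0]],[-0.75,[0,0,0],[0,0,0]],[-1,[0,0,0],[0,0,0]],[-1,[0,0,0],[0,0,0]],[-1,[0,0,0],[0,0,0]],[-1,[0,0,0],[0,0,0]]]'; python3 -c "
from h import *
st()"
```

```text
clock: 19.22
tool_pos: [0.5405, 0.1426, 0.0517]
orientation: [-180.0, 0.0, -105.5]
force: [-1.2, 0.5, 1.8]
opening: 0.0095
gripper_force: 30.0
clock 19.2167
tool_pos [0.5405 0.1426 0.0517]
orientation [-1.799803e+02  1.730000e-02 -1.054696e+02]
force [-1.1851  0.4786  1.7724]
moment [0.2103 0.0927 0.0446]
opening 0.0095
gripper_force 29.9994
```

```bash
python3 -m pendant '[[-1,[-0.0004,0,0],[0,0,0]],[-1,[-0.0008,0,0],[0,0,0]],[-1,[-0.0008,0,0],[0,0,0]]]'; python3 -c "
from h import *
st()"
```

```text
clock: 19.47
tool_pos: [0.5404, 0.1429, 0.0516]
orientation: [180.0, -0.0, -105.5]
force: [-0.6, -4.6, 4.8]
opening: 0.0097
gripper_force: 30.0
clock 19.4667
tool_pos [0.5404 0.1429 0.0516]
orientation [ 1.799932e+02 -4.140000e-02 -1.054770e+02]
force [-0.6251 -4.6123  4.7825]
moment [-1.2251  0.0877 -0.0877]
opening 0.0097
gripper_force 30.0017
```

```bash
python3 -m pendant '[[-1,[0,0,0],[0,0,3]],[-1,[0,0,0],[0,0,7]],[-1,[0,0,0],[0,0,11]],[-1,[0,0,0],[0,0,15]],[-1,[0,0,0],[0,0,19]],[-1,[0,0,0],[0,0,23]],[-1,[0,0,0],[0,0,26]],[-1,[0,0,0],[0,0,28]]]'; python3 -c "
from h import *
st()"
```

```text
clock: 20.13
tool_pos: [0.5408, 0.1435, 0.0517]
orientation: [-180.0, 0.0, -133.6]
force: [-0.8, -0.4, 2.9]
opening: 0.0094
gripper_force: 30.0
clock 20.1333
tool_pos [0.5408 0.1435 0.0517]
orientation [-1.799879e+02  3.290000e-02 -1.336208e+02]
force [-0.8384 -0.4476  2.9328]
moment [-0.3023 -0.0075  0.1061]
opening 0.0094
gripper_force 30.0065
```

```bash
python3 -m pendant '[[-1,[-0.0004,0.0002,0],[0,0,3]],[-1,[-0.0008,0.0004,0],[0,0,7]],[-1,[-0.0008,0.0004,0],[0,0,11]],[-1,[-0.0008,0.0004,0],[0,0,15]],[-1,[-0.0008,0.0004,0],[0,0,18]],[-1,[-0.0008,0.0004,0],[0,0,18]]]'; python3 -c "
from h import *
st()"
```

```text
clock: 20.63
tool_pos: [0.5407, 0.1439, 0.0516]
orientation: [-180.0, -0.0, -151.6]
force: [0.2, -2.7, 4.9]
opening: 0.0098
gripper_force: 30.0
clock 20.6333
tool_pos [0.5407 0.1439 0.0516]
orientation [-1.799817e+02 -1.670000e-02 -1.516020e+02]
force [ 0.1985 -2.7473  4.8518]
moment [-1.162   0.0223 -0.0959]
opening 0.0098
gripper_force 30.0036
```

```bash
python3 -m pendant '[[-1,[-0.0003,0.0003,0],[0,0,0]],[-1,[-0.0005,0.0005,0],[0,0,3]],[-1,[-0.0005,0.0005,0],[0,0,6]],[-1,[-0.0005,0.0005,0],[0,0,9]],[-1,[-0.0005,0.0005,0],[0,0,12]],[-1,[-0.0005,0.0005,0],[0,0,12]]]'; python3 -c "
from h import *
st()"
```

```text
clock: 21.13
tool_pos: [0.5407, 0.144, 0.0516]
orientation: [-179.9, -0.1, -163.5]
force: [-0.2, -6.6, 6.8]
opening: 0.01
gripper_force: 30.0
clock 21.1333
tool_pos [0.5407 0.144  0.0516]
orientation [-1.799450e+02 -5.720000e-02 -1.635237e+02]
force [-0.2417 -6.5658  6.7722]
moment [-2.1823  0.0158 -0.0513]
opening 0.01
gripper_force 30.0008
```

```bash
python3 -m pendant '[[-1,[0,0,0],[0,0,3]],[-1,[0,0,0],[0,0,6]],[-1,[0,0,0],[0,0,9]],[-1,[0,0,0],[0,0,12]],[-1,[0,0,0],[0,0,12]]]'; python3 -c "
from h import *
st()"; python3 -m pendant '[[-1,[0,0,0],[0,0,3]],[-1,[0,0,0],[0,0,6]],[-1,[0,0,0],[0,0,9]],[-1,[0,0,0],[0,0,9]]]'; python3 -c "
from h import *
st()"
```

```text
clock: 21.55
tool_pos: [0.5406, 0.1439, 0.0516]
orientation: [-179.9, -0.1, -175.5]
force: [-1.0, -5.9, 6.2]
opening: 0.0102
gripper_force: 30.0
clock 21.55
tool_pos [0.5406 0.1439 0.0516]
orientation [-1.799279e+02 -5.320000e-02 -1.755205e+02]
force [-0.9651 -5.9314  6.1503]
moment [-2.1968  0.099   0.0822]
opening 0.0102
gripper_force 30.0018
clock: 21.88
tool_pos: [0.5405, 0.1439, 0.0516]
orientation: [-179.9, -0.0, 175.5]
force: [-0.5, -6.8, 6.3]
opening: 0.0096
gripper_force: 30.0
clock 21.8833
tool_pos [0.5405 0.1439 0.0516]
orientation [-1.799111e+02 -4.910000e-02  1.754836e+02]
force [-0.468  -6.7751  6.2652]
moment [-2.3066  0.3284  0.0183]
opening 0.0096
gripper_force 30.0043
```

```bash
python3 -m pendant '[[-1,[0,0,0],[0,0,2]],[-1,[0,0,0],[0,0,4]],[-1,[0,0,0],[0,0,4]],[-1,[0,0,0],[0,0,4]]]'; python3 -c "
from h import *
st()"
```

```text
clock: 22.22
tool_pos: [0.5405, 0.1438, 0.0516]
orientation: [-179.9, -0.0, 171.6]
force: [-1.7, -6.2, 8.2]
opening: 0.01
gripper_force: 30.0
clock 22.2167
tool_pos [0.5405 0.1438 0.0516]
orientation [-1.799054e+02 -4.920000e-02  1.716499e+02]
force [-1.7214 -6.2327  8.2243]
moment [-2.308   0.3718  0.1144]
opening 0.01
gripper_force 30.0056
```

```bash
python3 -m pendant '[[-0.6,[0,0,0],[0,0,0]],[-0.3,[0,0,0],[0,0,0]],[-0.3,[0,0,0],[0,0,0]],[-0.3,[0,0,0],[0,0,0]]]'; python3 -m pendant '[[-0.3,[0,0,-0.01],[0,0,0]],[-0.3,[0,0,-0.03],[0,0,0]],[-0.3,[0,0,-0.06],[0,0,0]],[-0.3,[0,0,-0.1],[0,0,0]],[-0.3,[0,0,-0.14],[0,0,0]],[-0.3,[0,0,-0.14],[0,0,0]],[-0.3,[0,0,-0.14],[0,0,0]]]'
python3 - <<'E'
from h import *
st();go(.46,.1439,.19,171.6)
E
```

```text
clock: 22.55
tool_pos: [0.5411, 0.1453, 0.0513]
orientation: [180.0, 0.0, 171.6]
force: [-0.7, -0.5, 0.2]
opening: 0.0289
gripper_force: 0.0
clock: 23.13
tool_pos: [0.5424, 0.1459, 0.1952]
orientation: [179.7, 0.3, 171.6]
force: [0.1, -0.2, -0.6]
opening: 0.0304
gripper_force: 0.0
clock 23.1333
tool_pos [0.5424 0.1459 0.1952]
orientation [179.7493   0.2858 171.5619]
force [ 0.0767 -0.2433 -0.6154]
moment [-0.0233 -0.0915  0.0004]
opening 0.0304
gripper_force 0.0
shift mm [ 81.3 -14.    4.8] turn [ 0.25  0.29 -0.04]
```

```bash
python3 -m pendant '[[-0.3,[-0.03,0,0],[0,0,0]],[-0.3,[-0.06,0,0],[0,0,0]],[-0.3,[-0.075,0,0],[0,0,0]],[-0.3,[-0.075,0,0],[0,0,0]],[-0.3,[-0.075,0,0],[0,0,0]]]'
python3 - <<'E'
from h import *
P=viewer.camera_params("wrist");a=viewer.snapshot("wrist");cv2.imwrite("pics/w7.png",a[...,::-1])
k=np.array([.5401,.1425,0])
ex=np.array([.25,.968,0]);ey=np.array([-.968,.25,0])
for n,d in(("knob along y",ey),("along x",ex)):print(n,proj(P,k-.017*d+[0,0,.075]),proj(P,k+.017*d+[0,0,.075]))
c=proj(P,k+[0,0,.075]);u,v=map(int,c)
g=cv2.cvtColor(a,7)
for r in range(v-32,v+32,3):print(r,u-32,"".join("#" if x<45 else "+" if x<110 else "." for x in g[r,u-40:u+40]))
# deck edge -x/+x at knob side, y=.03
f=np.array([.5982,.1275,.039])
for x in(-.032,.032):
    q=proj(P,f+x*ex+.03*ey);i,j=int(q[0]),int(q[1]);print(x,q,g[j,i-10:i+10].tolist())
E
```

```text
clock: 23.55
tool_pos: [0.6148, 0.1333, 0.1899]
orientation: [-179.9, -0.1, 171.5]
force: [-0.6, -0.3, 0.4]
opening: 0.0307
gripper_force: 0.0
knob along y (np.float64(256.1936102437041), np.float64(125.94719886640024)) (np.float64(260.27176548345165), np.float64(83.9293818441803))
along x (np.float64(237.9799052953068), np.float64(103.10733172542398)) (np.float64(278.3536911030936), np.float64(107.44735282804895))
73 226 ................................................................................
76 226 ................................................................................
79 226 ................................................................................
82 226 ................................................................................
85 226 ....................................+##+++++++#.................................
88 226 ....................................##++++++++#.................................
91 226 ....................................+#++++++++#+................................
94 226 ...................................+##++++++++###++.......
[... 911 characters left out ...]

127 226 ...........................................................+....................
130 226 .................++#......................................#+....................
133 226 ..........................................................++....................
136 226 ....+........................................................++++++++...........
-0.032 (np.float64(222.66690677557372), np.float64(134.76978430595008)) [126, 131, 127, 131, 134, 138, 136, 127, 128, 126, 115, 236, 255, 255, 253, 253, 253, 253, 253, 253]
0.032 (np.float64(288.11355344321214), np.float64(141.63092121600343)) [253, 253, 253, 253, 253, 253, 253, 253, 253, 255, 255, 68, 114, 134, 135, 135, 135, 141, 139, 141]
```

```bash
python3 -c "
from plant import workorder
print(workorder.close_job())"
```

```text
the job is handed in; nothing more can be done
None
```

The carriage is on the rail with its knob on the robot's side and pushed against the stop screw (about 9 N at seating, about 6 N held while clamping). I turned the knob about 1.45 rad, let go with the gripper clear, and handed the job in at about 24 s; the clamp force itself could not be measured, so tightness is judged from the knob angle.

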